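Gather the toppled samples and the pH meter

TASK

The turntable has been bumped and all the sample bottles with red caps on it have fallen over, so they must be re-checked. Open the yellow case by pushing its lid right back until it stays open by itself, lift out the pH meter and lay it face up on the floor of the blue tray without dropping it, shut the case again, and lay every fallen sample bottle flat on the floor of the same tray, none on top of another or of the meter. Leave the brown jar standing on the turntable and do not disturb the calculator or the beaker.

Things in the scene. Friction and masses are not known exactly. Their poses are not given: they have to be found in the camera images.
- case: yellow hard carrying case of the pH meter, 150 (its x) x 210 (its y) mm, 78 mm high when shut, fixed on the bench, its catches undone. Origin: centre of its underside; x points from the front (pull tab) to the back (hinge). The lower half is 46 mm high, lined with dark foam 38 mm high with a pocket for the meter.
- case_pocket (a point): middle of the foam pocket's floor, 10 mm above the bench, at case x = -8 mm. Pocket 62 mm wide along case x, 168 mm long along case y. Over the middle 64 mm of its length the foam is left out on both sides, as far as the walls at case x = -70 and +70 mm, at the same floor height: room for fingers.
- case_lid (a joint): angle of the case's clamshell lid about its hinge, which runs along the case's y (rad): 0 shut, 2.0 at its open stop. Free hinge, lid 280 g: let go below about 1.4 it falls shut, beyond about 1.45 it falls back to the stop and stays. Hollow shell 30 mm deep, its lower edge 47.5 mm above the bench when shut.
- lid_tab (a point): point to grasp on the lid's red pull tab, moves with the lid. Tab 30 mm wide along case y, 14 mm thick, 34 mm out from the lid's front edge; the point is mid width and thickness, 24 mm out. Shut: at case x = -99 mm, 57.5 mm above the bench. It swings 174 mm from the hinge and 10 mm above the hinge's plane; pinched across its width it can pivot in the fingers.
- case_hinge (a point): middle of the hinge line: at case x = +75 mm, 47.5 mm above the bench, does not move
- meter: handheld pH meter, blue-grey block 56 (x) x 160 (y) x 30 (z) mm, about 240 g. Origin: centre of its underside; z comes out of its face with display and keys. Starts face up in the pocket of the shut case, long axis along the case's y.
- tray: open blue work tray, 320 (x) x 240 (y) mm outside, 36 mm high, walls and floor 5 mm thick; fixed. Origin: centre of its underside.
- turntable: foot of the round white turntable, fixed to the bench. Origin: on its axis, at bench height. Its disc (150 mm radius, surface 22 mm above the bench, rim 4 mm thick and 6 mm higher) turns freely about the upright axis when pushed, with all that is on it.
- amber_jar: brown glass jar with a black cap, 50 mm diameter, 75 mm high, 250 g, standing near the middle of the turntable. Origin: centre of its underside. Bystander.
- calculator: dark pocket calculator 150 x 78 x 14 mm on the bench between turntable and far end of the tray. Origin: centre of its underside. Bystander.
- beaker: glass beaker, 72 mm diameter, 90 mm high, beside the far left of the tray. Origin: centre of its underside. Bystander.
- sample0: white square sample bottle, blue label, red screw cap; 90 mm long over the cap, body 34 x 34 x 66 mm, cap 27 mm diameter, 80 to 140 g. Origin: on its long axis, mid length (the body's middle is 12 mm nearer the bottom end); x points to the cap. Lies on its side on the turntable about 98 mm from the axis, roughly along the rim. Three to five are there; None from the start if absent.
- sample1: white square sample bottle, blue label, red screw cap; 90 mm long over the cap, body 34 x 34 x 66 mm, cap 27 mm diameter, 80 to 140 g. Origin: on its long axis, mid length (the body's middle is 12 mm nearer the bottom end); x points to the cap. Lies on its side on the turntable about 98 mm from the axis, roughly along the rim. Three to five are there; None from the start if absent.
- sample2: white square sample bottle, blue label, red screw cap; 90 mm long over the cap, body 34 x 34 x 66 mm, cap 27 mm diameter, 80 to 140 g. Origin: on its long axis, mid length (the body's middle is 12 mm nearer the bottom end); x points to the cap. Lies on its side on the turntable about 98 mm from the axis, roughly along the rim. Three to five are there; None from the start if absent.
- sample3: white square sample bottle, blue label, red screw cap; 90 mm long over the cap, body 34 x 34 x 66 mm, cap 27 mm diameter, 80 to 140 g. Origin: on its long axis, mid length (the body's middle is 12 mm nearer the bottom end); x points to the cap. Lies on its side on the turntable about 98 mm from the axis, roughly along the rim. Three to five are there; None from the start if absent.
- sample4: white square sample bottle, blue label, red screw cap; 90 mm long over the cap, body 34 x 34 x 66 mm, cap 27 mm diameter, 80 to 140 g. Origin: on its long axis, mid length (the body's middle is 12 mm nearer the bottom end); x points to the cap. Lies on its side on the turntable about 98 mm from the axis, roughly along the rim. Three to five are there; None from the start if absent.
Mind the look-alikes: they are no part of the job. What is shaped like the sample3 but pink is not meant.

How it is judged:
By the outcome, as a careful person would: the job done as asked, in the order asked, and still so for the second after the job is handed in, with the robot touching nothing.
Of sample0, sample1, sample2, sample3, sample4 only 3 to 5 are there at a start; the rules pass over those that are not, and their reading is None.
At some moment in a run one of sample0, sample1, sample2, sample3, sample4 may be knocked a few centimetres aside while the robot is not near it.
It also fails if it takes over 210 s, if anything falls off the work surface, if the arm or the gripper's body presses on something with over 40 N, if the wrist force passes 120 N, or if a joint passes its speed limit or range.

ROBOT

A 6-joint arm with a two-finger parallel gripper is mounted at the origin on the work surface. World frame = base frame: x ahead of the robot, y to its left, z up, the work surface at z = 0. Lengths are in m, angles in degrees, forces in N, time in s.
With the tool pointing down it reaches from about 0.25 to 0.725 m from the base axis. Payload 9.7 kg.
Tool frame: the origin (TCP) lies between the finger pads; the fingertips stand 19 mm ahead of it and the grasp point (between the pads) is the TCP; z points along the fingers, y is the line along which they close (so a half turn about z gives the same grasp; the last joint's range is limited). The gripper opens to 85 mm and grips with 20 to 120 N. Pads are 22 mm wide; open, the fingers measure 114 mm over their backs; the gripper's body (76 mm by 85 mm) begins 54 mm behind the grasp point. The pads swing forward as they close: fully open they stand 13 mm farther back than shut.
Start: joints at [-68.297, 4.979, 10.078, 95.1, 0, 90], TCP at [0.203, -0.511, 0.25] pointing down, gripper open.
Joint ranges: [-179.16, 179.16], [-48.56, 103.87], [-65.8, 70.77], [-126.05, 130.52], [-82.76, 87.17], [-180, 180]. Speed limits (degrees/s): [127.2, 127.2, 147.25, 180, 180, 180].

INTERFACE

Orientations are given as [roll, pitch, yaw] about the fixed x, y, z axes, in that order (R = Rz(yaw) Ry(pitch) Rx(roll)).
In Python, from workcell import telemetry, camera, calibration, workorder gives the robot as it stands.
- The arm moves only by the tool play_rows, never from a script. Its argument "increments" is a list of rows, each a list of 3 entries, a list of its own where there are three numbers: the shift along the tool's x, y, z in mm, then the turn, a rotation vector about the tool's x, y, z in degrees, then the closure, from 0 (fully open) to 1 (shut). In form: [[[x, y, z], [ax, ay, az], jaw], ...]. A call has 1 to 20 rows; each row is the pose to reach, as a shift and turn from the pose commanded when the call began, along the tool's axes at that moment; what a row does not reach only later rows make up. A row lasts 1/10 s, in which the tool goes at most 50 mm and 8.59 degrees, less where a joint would pass 70% of its speed; a pose out of reach is approached as far as the arm can. A call with a gripper value outside its range is refused whole. The fingers move at their own pace and stop on an object; "grip_force" is the grip in N (left out, the last holds). Time passes only in rows, so rows that repeat a pose let the fingers close. It gives the time, the measured TCP pose, the force, the opening and the grip force at its end, in the units of the state.
- telemetry.get_obs(): the state, without advancing time (a new reading comes with each control period).
- camera(name): name is "scene" or "top" or "wrist"; returns (picture, depth): 384x512x3 uint8, red, green, blue; 384x512 float32, m along the optical axis (not along the pixel's ray), 0 where there is no reading.
- calibration(name): a dict with "vertical_fov" (degrees; the focal length in pixels is half the picture's height over the tangent of half this angle, whatever the lens; pixels are square), "cx", "cy" (the principal point, pixels), "rvec" (rotation vector, rad) and "tvec" (3), from world to camera coordinates, as OpenCV has them; the wrist camera has in their place "hand_eye" (4x4, takes a point from camera to tool coordinates, whose origin is the TCP and whose axes are the flange's). Camera axes: x right, y down, z forward; pixel columns grow to the right and rows downward; lengths in m; the calibration is good to about 2 mm. The wrist camera is an equidistant fisheye: a pixel r from the principal point sees the ray r / f radians off the axis. A picture is of the moment at which its call begins: read the wrist's pose just before it. calibration takes no time and is no camera call.
- workorder.job_done(): hands the job in; it is judged then, once.
The state is a dict: "time": time; "q": joint angles; "qd": joint speeds; "joint_efforts": joint torques, N m; "ee_pos": TCP position; "tcp_rot": TCP orientation; "wrist_force": force on the tool from outside, world axes, zero at the start; "torque": the same for the moment, N m; "opening": finger opening in m; "grasp_force": force on a finger pad.
Only numpy, scipy, OpenCV 4.12 (cv2) and the standard library are available. Lean on these libraries where they do the work, as an engineer would, in place of code of your own. Each camera call takes 0.05 s, during which the arm holds its last target. There are 200 camera calls.

## Working session

There is one attempt and no reset: what is moved stays moved. The work goes in short steps, Python scripts to look and compute and a tool call to move; the robot and the scene stay as the last step left them, time stands still between calls to the robot, and variables do not carry over. Pictures are saved under pics/ and viewed, at most 14 in all, crops included, and the job is handed in when it is done.

Besides the shell and the picture viewer there is one more tool, called by a JSON object that holds its "api" and its "payload", one argument or row to a line. play_rows: Moves the arm, as the interface text tells. Its arguments: {"type":"object","properties":{"increments":{"type":"array"},"grip_force":{"type":"number"}},"required":["increments"]}

```bash
mkdir -p pics; ls
python3 - <<'E'
from workcell import telemetry,camera,calibration
import cv2,numpy as np
for n in("scene","top"):
    p,d=camera(n); cv2.imwrite(f"pics/{n}0.png",p[:,:,::-1]); np.savez(f"{n}0.npz",p=p,d=d)
    print(n,calibration(n))
print(calibration("wrist")); print(telemetry.get_obs())
a=[cv2.imread(f"pics/{n}0.png") for n in("scene","top")]
E
```

```text
pics
scene {'vertical_fov': 45.10669707048042, 'cx': 254.90097138506735, 'cy': 202.9534586292846, 'rvec': array([ 1.73294362,  1.63792439, -0.79326691]), 'tvec': array([ 0.10004911, -0.25422885,  2.02865147])}
top {'vertical_fov': 46.221140964494765, 'cx': 259.15926092518623, 'cy': 192.16380522993765, 'rvec': array([ 2.1654277 , -2.22127553,  0.04510964]), 'tvec': array([-0.12112597,  0.45870937,  1.62105393])}
{'vertical_fov': 65.70646984690485, 'cx': 255.5196386653003, 'cy': 194.67173685919053, 'hand_eye': array([[ 1.58287641e-04, -9.66090443e-01, -2.58203856e-01,
         6.54687651e-02],
       [ 9.99999899e-01,  2.61560702e-04, -3.65616808e-04,
         5.69008330e-04],
       [ 4.20754886e-04, -2.58203772e-01,  9.66090387e-01,
        -1.24166095e-01],
       [ 0.00000000e+00,  0.00000000e+00,  0.00000000e+00,
         1.00000000e+00]])}
{'time': 0.1, 'q': array([-6.82956663e+01,  5.01015709e+00,  1.00386186e+01,  9.50995786e+01,
       -1.82035653e-03,  9.00015364e+01]), 'qd': array([ 0.06337496, -0.09284936,  0.1820358 , -0.02509938, -0.09020435,
        0.03700388]), 'joint_efforts': array([ 9.33887968e-04, -5.21562159e+01,  4.65651298e+01,  1.60286558e-02,
        1.30393906e-05, -9.80284483e-06]), 'ee_pos': array([ 0.20332426, -0.51084169,  0.2496294 ]), 'tcp_rot': array([-1.79928883e+02,  1.82226220e-03,  2.17027995e+01]), 'wrist_force': array([ 0.86982054, -0.39238213,  0.1327186 ]), 'torque': array([-0.00209659, -0.05134823,  0.03451831]), 'grasp_force': 0.0, 'opening': 0.08519469224051743}
```

View pics/top0.png

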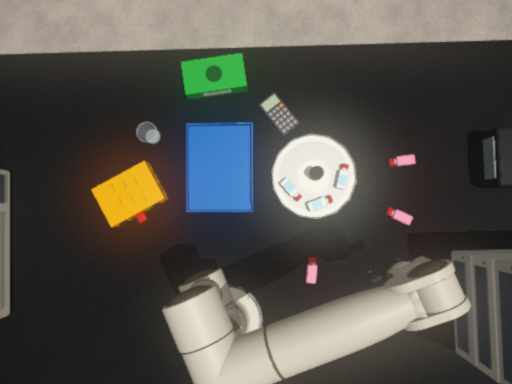

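View pics/scene0.png

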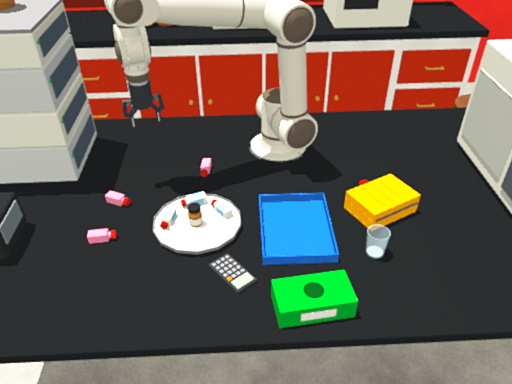

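Top view: the yellow case is at (130,194) with its red tab at (141,217), the tray at (220,167) and the turntable at (314,175). There are three white bottles, at (290,189), (319,203) and (342,176). The look-alikes are pink bottles at (403,160), (400,216) and (312,270), and a green box at (214,75). I choose the three white, blue-label, red-cap bottles on the disc and the yellow case.

```bash
cat > h.py <<'E'
import numpy as np,cv2
from scipy.spatial.transform import Rotation as R
from workcell import telemetry,camera,calibration
def ray(n,uv,T=None):
    c=calibration(n);uv=np.atleast_2d(uv).astype(float)
    f=192/np.tan(np.radians(c["vertical_fov"])/2)
    x=(uv-[c["cx"],c["cy"]])/f
    if n=="wrist":
        r=np.linalg.norm(x,axis=1)[:,None]+1e-9
        d=np.c_[x/r*np.sin(r),np.cos(r)]
        M=T@c["hand_eye"]; return M[:3,3],d@M[:3,:3].T
    Rm=cv2.Rodrigues(c["rvec"])[0]
    return -Rm.T@c["tvec"],np.c_[x,np.ones(len(x))]@Rm
def plane(n,uv,z,T=None):
    o,d=ray(n,uv,T); return o+d*((z-o[2])/d[:,2])[:,None]
def cloud(n,uv,dep,T=None):
    # depth along optical axis
    o,d=ray(n,uv,T)
    uv=np.asarray(uv).astype(int)
    z=dep[uv[:,1],uv[:,0]]
    if n=="wrist":
        ax=(T@calibration(n)["hand_eye"])[:3,2]; s=z/(d@ax)
    else: s=z
    return o+d*s[:,None]
def tool():
    o=telemetry.get_obs();T=np.eye(4);T[:3,:3]=R.from_euler("xyz",o["tcp_rot"],degrees=True).as_matrix();T[:3,3]=o["ee_pos"];return T
def blobs(m,amin=15):
    n,l,s,c=cv2.connectedComponentsWithStats(m.astype(np.uint8))
    return [(s[i,4],np.argwhere(l==i)[:,::-1]) for i in range(1,n) if s[i,4]>=amin]
def hsv(p): return cv2.cvtColor(p,cv2.COLOR_RGB2HSV).astype(int).transpose(2,0,1)
def rect(P):
    (c,s,a)=cv2.minAreaRect((P[:,:2]*1000).astype(np.float32)); return np.round(c,1),np.round(s,1),round(a,1)
def rel(pos,rpy):
    "shift(mm) and rotvec(deg) in present tool frame"
    T=tool();G=R.from_euler("xyz",rpy,degrees=True).as_matrix()
    return np.round(T[:3,:3].T@(np.array(pos)-T[:3,3])*1000,1),np.round(R.from_matrix(T[:3,:3].T@G).as_rotvec(degrees=True),1)
E
python3 - <<'E'
from h import *
z=np.load("top0.npz");p,d=z["p"],z["d"];H,S,V=hsv(p)
def rep(name,m,zz,amin=15):
    for a,uv in blobs(m,amin):
        P=plane("top",uv,zz);C=cloud("top",uv,d)
        print(name,a,uv.mean(0).round(),*rect(P),"depth z",np.round(np.percentile(C[:,2],[5,50,95]),3),"rectcloud",*rect(C))
rep("yellow",(H>15)&(H<32)&(S>150)&(V>120),.078,200)
rep("blue",(H>100)&(H<125)&(S>150)&(V>60),.036,500)
rep("red",((H<6)|(H>174))&(S>150)&(V>70),.038,8)
rep("white",(S<60)&(V>150),.025,2000)
rep("label",(H>85)&(H<112)&(S>40)&(S<190)&(V>120),.056,15)
g=cv2.resize(p[125:225,255:365],None,fx=6,fy=6,interpolation=2);cv2.imwrite("pics/c1.png",g[:,:,::-1])
E
```

```text
yellow 2903 [129. 193.] [458.8 320. ] [162.5 225.1] 27.3 depth z [0.022 0.075 0.082] rectcloud [474.6 173.7] [234.6 620.8] 3.5
blue 5945 [219. 166.] [549.    9.2] [237.7 323.8] 88.6 depth z [-0.003  0.004  0.033] rectcloud [548.6  -5.8] [344.8 273.9] 0.2
red 36 [391. 162.] [ 551.6 -606.1] [14.2 25.2] 87.8 depth z [0.01  0.024 0.035] rectcloud [ 554.6 -610.4] [28.1 15.8] 1.4
red 36 [389. 211.] [ 376.9 -591.1] [15.8 27.2] 61.4 depth z [-0.001  0.025  0.034] rectcloud [ 378.1 -598.1] [14.4 33.8] 48.4
red 79 [141. 217.] [376.3 290.2] [32.  31.8] 25.7 depth z [0.055 0.062 0.067] rectcloud [371.6  83.6] [453.7  35. ] 88.6
red 27 [313. 259.] [ 211.  -315.5] [24.8 10.5] 88.6 depth z [0.018 0.027 0.031] rectcloud [ 209.8 -316.9] [24.9 11.1] 88.9
white 23896 [242.  23.] [1061.9 -130.2] [1875.7  198.6] 88.3 depth z [-0.764 -0.751 -0.739] rectcloud [ 964.  -111.2] [2793.9 1172.3] 88.4
white 5287 [313. 176.] [ 509.5 -330.6] [297.3 301.3] 43.5 depth z [0.015 0.022 0.056] rectcloud [ 498.2 -328.5] [304.5 321.7] 76.7
white 9621 [366. 322.] [ -15.9 -505.6] [185.8 723. ] 19.0 depth z [0.649 0.681 0.708] rectcloud [ 255.3 -311.1] [350.9 428.7] 22.1
white 6279 [217. 344.] [-80.9  14. ] [389.6 289.6] 22.4 depth z [0.611 0.64  0.653] rectcloud [180.1 -35. ] [374.6 247.5] 4.6
label 5987 [219. 167.] [548.1   5.3] [236.6 317.1] 89.0 depth z [-0.003  0.004  0.033] rectcloud [548.6  -8.3] [274.9 340. ] 89.2
label 29 [288. 186.] [ 472.3 -238.8] [24.9 15. ] 43.4 depth z [0.052 0.055 0.063] rectcloud [ 472.3 -238.8] [25.1 14.9] 42.4
```

View pics/c1.png

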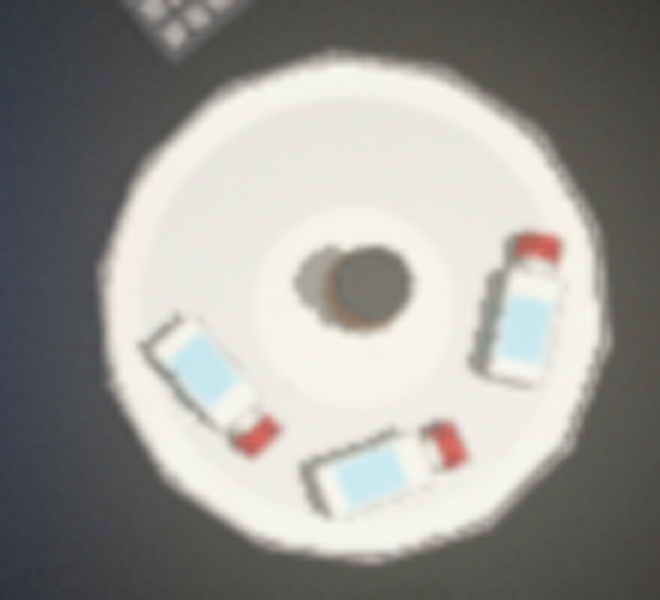

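The crop shows exactly three white bottles with blue labels and red caps on the disc: crop pixels (210,385), (385,470) and (525,310). First I move over the case to look from near.

Run:
```python
from h import *
print(rel([.40,.285,.27],[180,0,27.3]))
```

```text
(array([ 477. , -666.7,  -19.6]), array([-0.1, -0. , -5.6]))
```

{"api": "play_rows", "payload": {
  "increments": [
    [[119,-167,-5],[0,0,-1.4],0],
    [[119,-167,-5],[0,0,-1.4],0],
    [[119,-167,-5],[0,0,-1.4],0],
    [[119,-167,-5],[0,0,-1.4],0],
    [[238,-333,-10],[0,0,-2.8],0],
    [[238,-333,-10],[0,0,-2.8],0],
    [[238,-333,-10],[0,0,-2.8],0],
    [[238,-333,-10],[0,0,-2.8],0],
    [[238,-333,-10],[0,0,-2.8],0],
    [[477,-667,-20],[0,0,-5.6],0],
    [[477,-667,-20],[0,0,-5.6],0],
    [[477,-667,-20],[0,0,-5.6],0],
    [[477,-667,-20],[0,0,-5.6],0],
    [[477,-667,-20],[0,0,-5.6],0],
    [[477,-667,-20],[0,0,-5.6],0],
    [[477,-667,-20],[0,0,-5.6],0],
    [[477,-667,-20],[0,0,-5.6],0],
    [[477,-667,-20],[0,0,-5.6],0],
    [[477,-667,-20],[0,0,-5.6],0],
    [[477,-667,-20],[0,0,-5.6],0]
  ]
}}

```text
time: 2.1
ee_pos: [0.419, 0.2517, 0.2698]
tcp_rot: [-178.4, 0.1, 30.2]
wrist_force: [-0.4, 0.2, 0.9]
opening: 0.0855
grasp_force: 0.0
```

Run:
```python
from h import *
T=tool();p,d=camera("wrist");cv2.imwrite("pics/w1.png",p[:,:,::-1]);np.savez("w1.npz",p=p,d=d,T=T)
print(T.round(3));H,S,V=hsv(p)
for nm,m,z in(("y",(H>15)&(H<32)&(S>150)&(V>100),.078),("r",((H<6)|(H>174))&(S>150)&(V>70),.0645)):
    for a,uv in blobs(m,80):
        C=cloud("wrist",uv,d,T);P=plane("wrist",uv,z,T)
        k=abs(C[:,2]-z)<.006
        print(nm,a,uv.mean(0).round(),*rect(P),np.percentile(C[:,2],[5,50,95]).round(3),"top",k.sum(),*rect(C[k]),np.median(C[k],0).round(3))
```

```text
[[ 0.864  0.503 -0.016  0.419]
 [ 0.503 -0.864  0.023  0.252]
 [-0.002 -0.028 -1.     0.27 ]
 [ 0.     0.     0.     1.   ]]
y 25826 [224. 109.] [461.5 328.3] [151.5 211.1] 27.3 [0.077 0.078 0.08 ] top 25341 [461.5 328.2] [150.2 210.6] 27.4 [0.464 0.323 0.078]
r 142 [212. 197.] [371.3 285.2] [16.8 21.9] 21.1 [0.063 0.065 0.066] top 134 [371.4 285.1] [18.5 20.4] 27.3 [0.369 0.288 0.065]
```

View pics/w1.png

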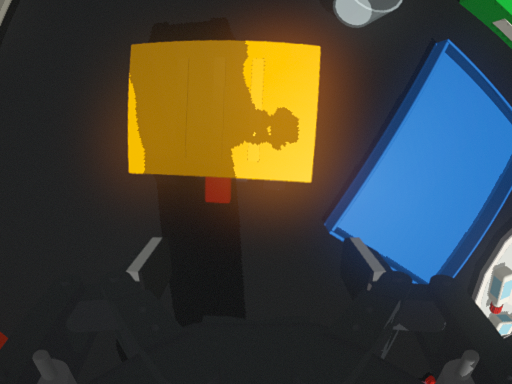

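The case top spans (130,42) to (320,182) in the wrist picture, and the tab is at (218,190). The case centre works out at (0.4615, 0.328) with yaw 27.4°. I go above the tab and re-measure once settled.

Run:
```python
from h import *
T=tool();print(rel([.3736,.2826,.16],[180,0,27.4]))
p,d=camera("wrist");H,S,V=hsv(p)
for nm,m,z in(("y",(H>15)&(H<32)&(S>150)&(V>80),.078),("r",((H<6)|(H>174))&(S>120)&(V>40),.0645)):
    for a,uv in blobs(m,80):
        P=plane("wrist",uv,z,T);C=cloud("wrist",uv,d,T); print(nm,a,uv.mean(0),*rect(P),np.median(C,0))
```

```text
(array([-23.3, -46.6, 111.5]), array([-1.6,  0.1,  2.8]))
y 25800 [223.35697674 108.91527132] [461.4 328.3] [151.5 211.2] 27.4 [0.46383471 0.3225202  0.07822216]
r 136 [212.66176471 197.07352941] [371.7 283.8] [14.7 25. ] 26.6 [0.36871336 0.28672852 0.06482437]
```

{"api": "play_rows", "payload": {
  "increments": [
    [[0,0,0],[0,0,0],0],
    [[0,0,0],[0,0,0],0],
    [[0,0,0],[0,0,0],0]
  ]
}}

```text
time: 2.5
ee_pos: [0.4188, 0.252, 0.2706]
tcp_rot: [-178.4, 0.0, 30.2]
wrist_force: [-0.2, 0.5, -1.0]
opening: 0.0856
grasp_force: 0.0
```

Run:
```python
from h import *
print(rel([.3736,.2826,.16],[180,0,27.4]))
```

```text
(array([-23.7, -46.1, 111.9]), array([-1.6,  0. ,  2.8]))
```

{"api": "play_rows", "payload": {
  "increments": [
    [[-24,-46,112],[-1.6,0,2.8],0.2],
    [[-24,-46,112],[-1.6,0,2.8],0.2],
    [[-24,-46,112],[-1.6,0,2.8],0.2],
    [[-24,-46,112],[-1.6,0,2.8],0.2],
    [[-24,-46,112],[-1.6,0,2.8],0.2]
  ]
}}

```text
time: 3.0
ee_pos: [0.3955, 0.2449, 0.1597]
tcp_rot: [-178.1, 0.2, 30.7]
wrist_force: [-0.7, -0.2, 0.7]
opening: 0.0686
grasp_force: 0.0
```

Run:
```python
from h import *
T=tool();print(rel([.3736,.2826,.0575],[180,0,27.4]))
p,d=camera("wrist");H,S,V=hsv(p);cv2.imwrite("pics/w2.png",p[:,:,::-1])
for a,uv in blobs(((H<6)|(H>174))&(S>120)&(V>40),60):
        P=plane("wrist",uv,.0645,T);print(a,uv.mean(0),*rect(P))
```

```text
(array([  0.7, -40.2, 103.6]), array([-1.9,  0.2,  3.3]))
1416 [203.83262712 195.16525424] [378.4 284.6] [30.3 30.7] 27.7
```

View pics/w2.png

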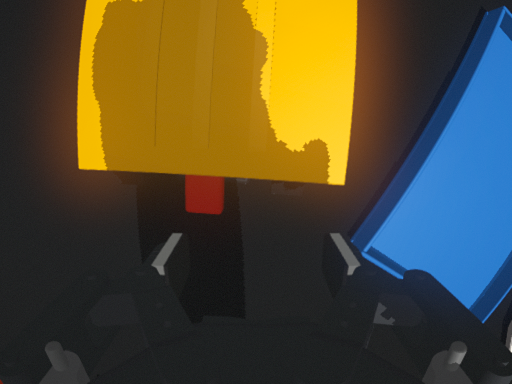

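The tab is at (204,195), and its centre matches the case pose within 2 mm. The tool's y shift was not followed, so I check the joints.

Run:
```python
from h import *
o=telemetry.get_obs();print(o["q"].round(1),o["qd"].round(2),o["joint_efforts"].round(1))
```

```text
[ 30.7  -7.4 -12.   85.4   1.9 179.9] [-0.2  -0.05  1.72  0.13 -0.15  0.05] [  0.2 -37.9  45.   -0.1   0.2  -0. ]
```

{"api": "play_rows", "payload": {
  "increments": [
    [[0,-20,0],[0,0,0],0.2],
    [[0,-40,0],[0,0,0],0.2],
    [[0,-40,0],[0,0,0],0.2]
  ]
}}

```text
time: 3.35
ee_pos: [0.3874, 0.2615, 0.1619]
tcp_rot: [-177.1, 0.1, 32.5]
wrist_force: [-0.1, 0.1, 0.7]
opening: 0.0681
grasp_force: 0.0
```

Run:
```python
from h import *
o=telemetry.get_obs();print(o["q"].round(1));print(rel([.3736,.2826,.0575],[180,0,27.4]))
```

```text
[ 32.4  -7.2 -11.7  85.5   2.9 179.9]
(array([ -0.2, -19.9, 105.5]), array([-2.8,  0.2,  5.1]))
```

Joint 6 is at its +180° limit, so I use the half-turned yaw (207.4°), which puts q6 near 10°.

Run:
```python
from h import *
print(rel([.3736,.2826,.16],[180,0,122]),rel([.3736,.2826,.16],[180,0,207.4]))
```

```text
(array([ -0.3, -25. ,   3.1]), array([ -2.3,  -2.2, -89.5])) (array([ -0.3, -25. ,   3.1]), array([  -0.3,   -4.4, -174.9]))
```

{"api": "play_rows", "payload": {
  "increments": [
    [[0,-25,3],[-1,-1,-45],0.2],
    [[0,-25,3],[-1,-1,-45],0.2],
    [[0,-25,3],[-2.3,-2.2,-90],0.2],
    [[0,-25,3],[-2.3,-2.2,-90],0.2],
    [[0,-25,3],[-2.3,-2.2,-90],0.2],
    [[0,-25,3],[-2.3,-2.2,-90],0.2],
    [[0,-25,3],[-2.3,-2.2,-90],0.2],
    [[0,-25,3],[-2.3,-2.2,-90],0.2],
    [[0,-25,3],[-2.3,-2.2,-90],0.2],
    [[0,-25,3],[-0.3,-4.4,-175],0.2],
    [[0,-25,3],[-0.3,-4.4,-175],0.2],
    [[0,-25,3],[-0.3,-4.4,-175],0.2],
    [[0,-25,3],[-0.3,-4.4,-175],0.2],
    [[0,-25,3],[-0.3,-4.4,-175],0.2],
    [[0,-25,3],[-0.3,-4.4,-175],0.2],
    [[0,-25,3],[-0.3,-4.4,-175],0.2],
    [[0,-25,3],[-0.3,-4.4,-175],0.2],
    [[0,-25,3],[-0.3,-4.4,-175],0.2],
    [[0,-25,3],[-0.3,-4.4,-175],0.2],
    [[0,-25,3],[-0.3,-4.4,-175],0.2]
  ]
}}

```text
time: 5.35
ee_pos: [0.374, 0.2818, 0.1595]
tcp_rot: [-179.9, -0.1, -155.4]
wrist_force: [-0.1, 0.3, 0.3]
opening: 0.0682
grasp_force: 0.0
```

Run:
```python
from h import *
T=tool();print(telemetry.get_obs()["q"].round(1),rel([.3736,.2826,.0575],[180,0,207.4]))
```

```text
[ 37.   -7.  -11.8  85.3  -0.1  12.4] (array([ -0.,   1., 102.]), array([-0.1, -0.1, -2.8]))
```

{"api": "play_rows", "payload": {
  "increments": [
    [[0,1,40],[0,0,-2.8],0.2],
    [[0,1,70],[0,0,-2.8],0.2],
    [[0,1,90],[0,0,-2.8],0.2],
    [[0,1,102],[0,0,-2.8],0.2],
    [[0,1,102],[0,0,-2.8],0.2],
    [[0,1,102],[0,0,-2.8],0.85],
    [[0,1,102],[0,0,-2.8],0.85],
    [[0,1,102],[0,0,-2.8],0.85],
    [[0,1,102],[0,0,-2.8],0.85],
    [[0,1,102],[0,0,-2.8],0.85],
    [[0,1,102],[0,0,-2.8],0.85],
    [[0,1,102],[0,0,-2.8],0.85]
  ],
  "grip_force": 35
}}

```text
time: 6.55
ee_pos: [0.3736, 0.2836, 0.0587]
tcp_rot: [179.9, 0.0, -152.9]
wrist_force: [-3.3, 4.4, 4.8]
opening: 0.0292
grasp_force: 36.5
```

Run:
```python
from h import *
# tool arc: tool x=-case x(yaw 207.4) , z down. shifts from shut
a=np.radians(np.r_[0:116:6])
for t in a:
    x=-174*np.cos(t)+10*np.sin(t)+174; z=174*np.sin(t)+10*np.cos(t)-10
    print(round(np.degrees(t)),round(-x),round(-z))
```

```text
0 0 0
6 -2 -18
12 -6 -36
18 -12 -53
24 -19 -70
30 -28 -86
36 -39 -100
42 -51 -114
48 -65 -126
54 -80 -137
60 -96 -146
66 -112 -153
72 -130 -159
78 -148 -162
84 -166 -164
90 -184 -164
96 -202 -162
102 -220 -158
108 -237 -152
114 -254 -145
```

Gripped the tab at 29 mm opening. Now I swing it along the arc, first half.

{"api": "play_rows", "payload": {
  "increments": [
    [[0,0,-9],[0,0,0],0.85],
    [[-2,0,-18],[0,0,0],0.85],
    [[-4,0,-27],[0,0,0],0.85],
    [[-6,0,-36],[0,0,0],0.85],
    [[-9,0,-45],[0,0,0],0.85],
    [[-12,0,-53],[0,0,0],0.85],
    [[-15,0,-62],[0,0,0],0.85],
    [[-19,0,-70],[0,0,0],0.85],
    [[-23,0,-78],[0,0,0],0.85],
    [[-28,0,-86],[0,0,0],0.85],
    [[-33,0,-93],[0,0,0],0.85],
    [[-39,0,-100],[0,0,0],0.85],
    [[-45,0,-107],[0,0,0],0.85],
    [[-51,0,-114],[0,0,0],0.85],
    [[-58,0,-120],[0,0,0],0.85],
    [[-65,0,-126],[0,0,0],0.85],
    [[-72,0,-132],[0,0,0],0.85],
    [[-80,0,-137],[0,0,0],0.85],
    [[-80,0,-137],[0,0,0],0.85]
  ]
}}

```text
time: 8.45
ee_pos: [0.4447, 0.3202, 0.1948]
tcp_rot: [179.9, -0.1, -152.9]
wrist_force: [-4.4, 5.9, -1.2]
opening: 0.029
grasp_force: 36.6
```

Run:
```python
from h import *
p,d=camera("scene");g=cv2.resize(p[120:270,280:480],None,fx=3,fy=3);cv2.imwrite("pics/s2.png",g[:,:,::-1])
o=telemetry.get_obs();print(o["wrist_force"],o["torque"],o["q"].round(1))
```

```text
[-3.98589926  5.42348869 -1.57921532] [ 1.05569338  0.78964512 -0.00221896] [35.7  3.9  2.8 88.9  0.1  8.6]
```

View pics/s2.png

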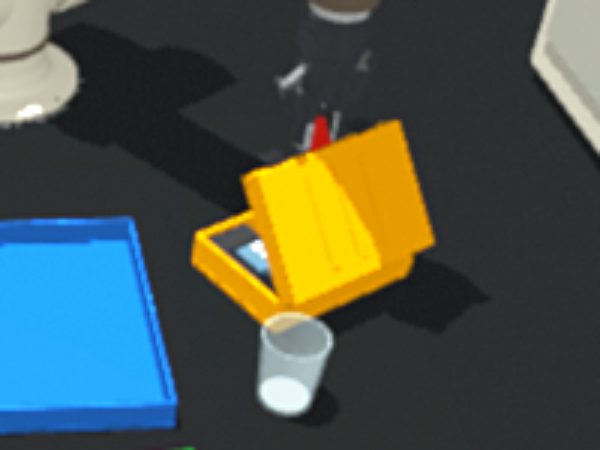

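The lid is following the tab, about half open, and the meter's display is visible at (250,250) in the crop. I continue to about 108°.

{"api": "play_rows", "payload": {
  "increments": [
    [[-8,0,-5],[0,0,0],0.85],
    [[-16,0,-9],[0,0,0],0.85],
    [[-24,0,-13],[0,0,0],0.85],
    [[-32,0,-16],[0,0,0],0.85],
    [[-41,0,-19],[0,0,0],0.85],
    [[-50,0,-22],[0,0,0],0.85],
    [[-59,0,-24],[0,0,0],0.85],
    [[-68,0,-25],[0,0,0],0.85],
    [[-77,0,-26],[0,0,0],0.85],
    [[-86,0,-27],[0,0,0],0.85],
    [[-95,0,-27],[0,0,0],0.85],
    [[-104,0,-27],[0,0,0],0.85],
    [[-113,0,-26],[0,0,0],0.85],
    [[-122,0,-25],[0,0,0],0.85],
    [[-131,0,-23],[0,0,0],0.85],
    [[-140,0,-21],[0,0,0],0.85],
    [[-149,0,-18],[0,0,0],0.85],
    [[-157,0,-15],[0,0,0],0.85],
    [[-157,0,-15],[0,0,0],0.85],
    [[-157,0,-15],[0,0,0],0.85]
  ]
}}

```text
time: 10.5
ee_pos: [0.5843, 0.392, 0.2101]
tcp_rot: [179.9, 0.0, -152.9]
wrist_force: [-3.5, 7.0, 2.6]
opening: 0.0296
grasp_force: 40.8
```

Run:
```python
from h import *
o=telemetry.get_obs();print(o["wrist_force"],o["q"].round(1),rel([.5993,.3987,.2],[180,0,207.4]))
```

```text
[-3.46173837  6.98526571  2.61017212] [33.8 27.  32.5 95.5  0.1  6.7] (array([-16.4,  -0.9,  10.1]), array([ 0.1,  0. , -0.3]))
```

{"api": "play_rows", "payload": {
  "increments": [
    [[-8,0,3],[0,0,0],0.85],
    [[-14,0,6],[0,0,0],0.85],
    [[-14,0,6],[0,0,0],0.2],
    [[-14,0,6],[0,0,0],0.2],
    [[-14,0,6],[0,0,0],0.2],
    [[-14,0,6],[0,0,0],0.2],
    [[-14,0,-20],[0,0,0],0.2],
    [[-14,0,-60],[0,0,0],0.2],
    [[20,0,-70],[0,0,0],0.2],
    [[70,0,-70],[0,0,0],0.2],
    [[120,0,-70],[0,0,0],0.2],
    [[120,0,-70],[0,0,0],0.2]
  ]
}}

```text
time: 11.7
ee_pos: [0.4727, 0.3328, 0.2791]
tcp_rot: [-179.9, -0.3, -153.0]
wrist_force: [-0.2, 0.4, 0.8]
opening: 0.0683
grasp_force: 0.0
```

Run:
```python
from h import *
c=np.array([.4614,.3283]);x=np.array([np.cos(np.radians(27.4)),np.sin(np.radians(27.4))])
pk=c-.008*x;print(pk)
p,d=camera("scene");g=cv2.resize(p[100:270,280:480],None,fx=3,fy=3);cv2.imwrite("pics/s3.png",g[:,:,::-1])
print(rel([*pk,.26],[180,0,117.4]),telemetry.get_obs()["q"].round(1))
```

```text
[0.45429748 0.3246184 ]
(array([22.8,  0.9, 20.1]), array([-0.1,  0. , 89.6])) [35.2 10.2 19.3 99.1 -0.1  8.1]
```

View pics/s3.png

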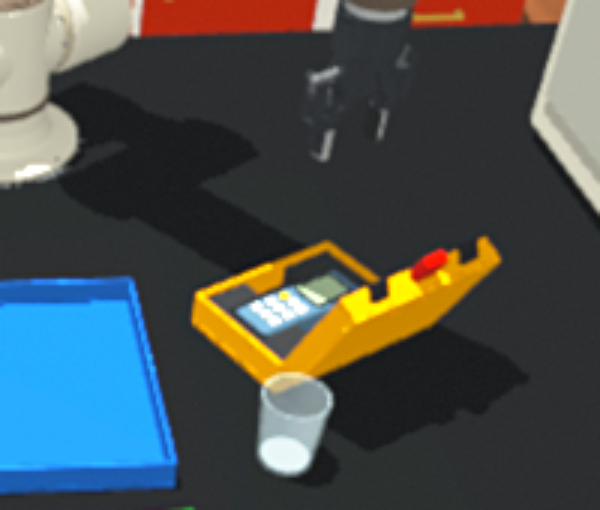

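The lid stands open with the red tab at (430,265), and the meter lies in its pocket at (300,300). I turn the gripper over it.

{"api": "play_rows", "payload": {
  "increments": [
    [[23,1,20],[0,0,45],0.2],
    [[23,1,20],[0,0,45],0.2],
    [[23,1,20],[0,0,89.6],0.2],
    [[23,1,20],[0,0,89.6],0.2],
    [[23,1,20],[0,0,89.6],0.2],
    [[23,1,20],[0,0,89.6],0.2],
    [[23,1,20],[0,0,89.6],0.2],
    [[23,1,20],[0,0,89.6],0.2],
    [[23,1,20],[0,0,89.6],0.2],
    [[23,1,20],[0,0,89.6],0.2],
    [[23,1,20],[0,0,89.6],0.2],
    [[23,1,20],[0,0,89.6],0.2],
    [[23,1,20],[0,0,89.6],0.2]
  ]
}}

```text
time: 13.05
ee_pos: [0.4576, 0.3267, 0.2592]
tcp_rot: [-179.9, 0.1, 117.5]
wrist_force: [-0.5, 0.2, 0.3]
opening: 0.0685
grasp_force: 0.0
```

Run:
```python
from h import *
T=tool();p,d=camera("wrist");cv2.imwrite("pics/w3.png",p[:,:,::-1]);np.savez("w3.npz",p=p,d=d,T=T)
vv,uu=np.mgrid[0:384,0:512];uv=np.c_[uu.ravel(),vv.ravel()];C=cloud("wrist",uv,d,T)
k=(abs(C[:,2]-.040)<.004)&(np.linalg.norm(C[:,:2]-[.4543,.3246],axis=1)<.1)
a=np.radians(27.4);x=np.array([np.cos(a),np.sin(a)]);y=np.array([-x[1],x[0]])
H,S,V=hsv(p)
L=(C[:,:2]-[.4614,.3283]);cx,cy=L@x*1000,L@y*1000
# height profile along case x at y=0 in bins
for b in range(-85,80,5):
    s=(abs(cx-b)<2.5)&(abs(cy)<25);print(b,s.sum(),np.median(C[s,2]).round(3) if s.any() else '',np.median(S.ravel()[s]) if s.any() else '',end=' | ')
print();
for b in range(-100,100,5):
    s=(abs(cy-b)<2.5)&(abs(cx+8)<10);print(b,np.median(C[s,2]).round(3) if s.any() else '',end=' | ')
print(telemetry.get_obs()["q"].round(1),T[:3,3],rel([.4543,.3246,.033],[180,0,117.4]))
```

```text
-85 211 0.024 35.0 | -80 0   | -75 106 0.047 145.0 | -70 1243 0.316 19.0 | -65 1709 0.318 22.0 | -60 4517 0.321 28.0 | -55 1568 0.332 9.0 | -50 1066 0.3 23.0 | -45 741 0.291 16.0 | -40 2115 0.278 38.0 | -35 1179 0.324 56.0 | -30 1668 0.328 69.0 | -25 1394 0.33 80.0 | -20 1383 0.335 74.0 | -15 1560 0.329 66.0 | -10 1586 0.329 44.0 | -5 1461 0.329 35.0 | 0 1523 0.328 27.0 | 5 1643 0.329 22.0 | 10 1413 0.335 19.0 | 15 1355 0.331 19.0 | 20 1539 0.329 18.0 | 25 1426 0.326 18.0 | 30 2101 0.279 48.0 | 35 957 0.285 21.0 | 40 747 0.295 21.0 | 45 1413 0.302 8.0 | 50 4328 0.322 18.0 | 55 2033 0.317 16.0 | 60 1330 0.321 13.0 | 65 314 0.318 29.0 | 70 394 0.03 192.0 | 75 222 0.05 108.0 | 
-100 0.044 | -95 0.039 | -90 0.038 | -85 0.035 | -80 0.037 | -75 0.04 | -70 0.041 | -65 0.04 | -60 0.041 | -55 0.041 | -50 0.041 | -45 0.04 | -40 0.041 | -35 0.041 | -30 0.041 | -25 0.041 | -20 0.041 | -15 0.041 | -10 0.041 | -5 0.041 | 0 0.041 | 5 0.041 | 10 0.328 | 15 0.043 | 20 0.34 | 25 0.042 | 30 0.042 | 35 0.042 | 40 0.042 | 45 0.042 | 50 0.042 | 55 0.042 | 60 0.042 | 65 0.383 | 70 0.04 | 75 0.04 | 80 0.038 | 85 0.038 | 90 0.039 | 95 0.039 | [35.6  6.9 13.2 96.3 -0.1 98. ] [0.45757973 0.32668922 0.25918082] (array([-1.000e-01, -3.400e+00,  2.261e+02]), array([-0.1,  0.1,  0.1]))
```

View pics/w3.png

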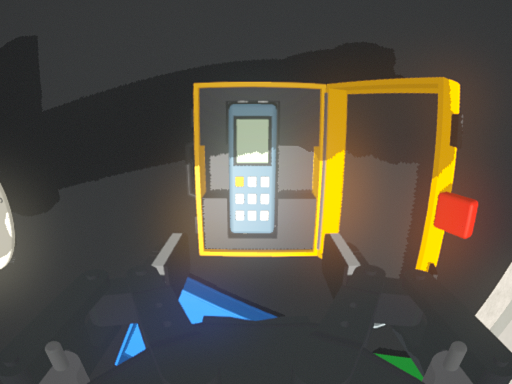

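The meter is at columns 229–278, rows 101–235, with the case's finger cut-outs on both sides and the tab at (456,215). I get its pose from that box, then grip.

Run:
```python
from h import *
T=np.load("w3.npz")["T"]
P=plane("wrist",[[229,168],[278,168],[253,102],[253,234]],.04,T)
a=np.radians(27.4);x=np.array([np.cos(a),np.sin(a)]);y=np.array([-x[1],x[0]])
L=P[:,:2]-[.4614,.3283];print((L@x*1000).round(1),(L@y*1000).round(1))
```

```text
[-35.1  22.4  -7.   -6.9] [  5.2   5.3  82.  -78. ]
```

{"api": "play_rows", "payload": {
  "increments": [
    [[0,-2.5,50],[0,0,0],0.2],
    [[0,-2.5,100],[0,0,0],0.2],
    [[0,-2.5,145],[0,0,0],0.2],
    [[0,-2.5,180],[0,0,0],0.2],
    [[0,-2.5,200],[0,0,0],0.2],
    [[0,-2.5,212],[0,0,0],0.2],
    [[0,-2.5,220],[0,0,0],0.2],
    [[0,-2.5,226],[0,0,0],0.2],
    [[0,-2.5,230],[0,0,0],0.2],
    [[0,-2.5,230],[0,0,0],0.2],
    [[0,-2.5,230],[0,0,0],0.2]
  ]
}}

```text
time: 14.2
ee_pos: [0.4548, 0.325, 0.0297]
tcp_rot: [-180.0, 0.1, 117.4]
wrist_force: [-0.3, -0.3, -0.1]
opening: 0.0683
grasp_force: 0.0
```

{"api": "play_rows", "payload": {
  "increments": [
    [[0,0,0],[0,0,0],0.6],
    [[0,0,0],[0,0,0],0.6],
    [[0,0,0],[0,0,0],0.6],
    [[0,0,0],[0,0,0],0.6],
    [[0,0,0],[0,0,0],0.6],
    [[0,0,0],[0,0,0],0.6],
    [[0,0,-5],[0,0,0],0.6],
    [[0,0,-15],[0,0,0],0.6],
    [[0,0,-30],[0,0,0],0.6],
    [[0,0,-50],[0,0,0],0.6],
    [[0,0,-75],[0,0,0],0.6],
    [[0,0,-100],[0,0,0],0.6],
    [[0,0,-120],[0,0,0],0.6],
    [[0,0,-120],[0,0,0],0.6],
    [[0,0,-120],[0,0,0],0.6]
  ],
  "grip_force": 60
}}

```text
time: 15.7
ee_pos: [0.4547, 0.325, 0.1493]
tcp_rot: [-180.0, 0.1, 117.4]
wrist_force: [-0.3, -1.8, -3.1]
opening: 0.0551
grasp_force: 64.7
```

Run:
```python
from h import *
T=tool();p,d=camera("wrist");cv2.imwrite("pics/w4.png",p[:,:,::-1])
print(rel([.55,.062,.15],[180,0,179]))
```

```text
(array([-277.3,  -36.1,   -1.2]), array([ -0.2,   0. , -61.6]))
```

View pics/w4.png

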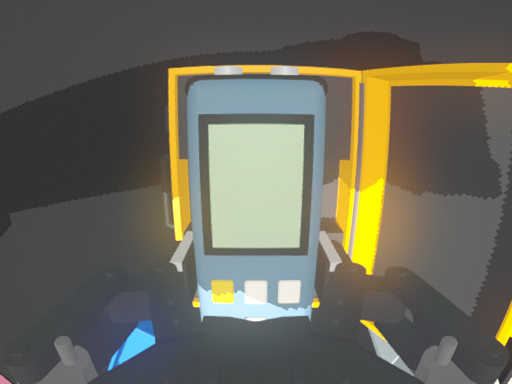

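The meter is held at 55 mm opening and hangs straight. Carry it to the tray.

{"api": "play_rows", "payload": {
  "increments": [
    [[-30,-4,-3],[0,0,0],0.6],
    [[-70,-10,-3],[0,0,0],0.6],
    [[-110,-16,-3],[0,0,0],0.6],
    [[-150,-22,-3],[0,0,-4],0.6],
    [[-185,-26,-3],[0,0,-12],0.6],
    [[-215,-30,-3],[0,0,-20],0.6],
    [[-240,-33,-1],[0,0,-28],0.6],
    [[-260,-35,-1],[0,0,-36],0.6],
    [[-272,-36,-1],[0,0,-44],0.6],
    [[-277,-36,-1],[0,0,-52],0.6],
    [[-277,-36,-1],[0,0,-58],0.6],
    [[-277,-36,-1],[0,0,-61.6],0.6],
    [[-277,-36,-1],[0,0,-61.6],0.6],
    [[-277,-36,-1],[0,0,-61.6],0.6]
  ]
}}

```text
time: 17.15
ee_pos: [0.5497, 0.0625, 0.1494]
tcp_rot: [-179.9, -0.1, 178.9]
wrist_force: [0.5, 0.6, -1.9]
opening: 0.0551
grasp_force: 64.5
```

Run:
```python
from h import *
p,d=camera("top");H,S,V=hsv(p)
for a,uv in blobs((H>100)&(H<125)&(S>150)&(V>60),100): print(a,uv.min(0),uv.max(0),plane("top",[uv.min(0),uv.max(0)],.036).round(3).tolist())
print(rel([.55,.062,.026],[180,0,179]),telemetry.get_obs()["q"].round(1))
```

```text
3354 [197 122] [252 211] [[0.713, 0.084, 0.036], [0.388, -0.106, 0.036]]
(array([ -0.4,  -0.3, 123.7]), array([-0.1, -0.1, -0.1])) [ 6.5  4.7 -1.3 84.1 -0.1  7.6]
```

{"api": "play_rows", "payload": {
  "increments": [
    [[0,0,35],[0,0,0],0.6],
    [[0,0,70],[0,0,0],0.6],
    [[0,0,95],[0,0,0],0.6],
    [[0,0,110],[0,0,0],0.6],
    [[0,0,118],[0,0,0],0.6],
    [[0,0,122],[0,0,0],0.6],
    [[0,0,124],[0,0,0],0.6],
    [[0,0,125],[0,0,0],0.6],
    [[0,0,125],[0,0,0],0.6],
    [[0,0,125],[0,0,0],0.6]
  ]
}}

```text
time: 18.2
ee_pos: [0.5504, 0.0623, 0.0261]
tcp_rot: [-179.9, 0.0, 179.0]
wrist_force: [0.5, 0.2, -2.0]
opening: 0.0552
grasp_force: 64.6
```

{"api": "play_rows", "payload": {
  "increments": [
    [[0,0,1],[0,0,0],0.6],
    [[0,0,2],[0,0,0],0.6],
    [[0,0,2],[0,0,0],0.6]
  ]
}}

```text
time: 18.5
ee_pos: [0.5504, 0.0623, 0.025]
tcp_rot: [-179.9, 0.0, 179.0]
wrist_force: [-5.4, -1.1, 9.0]
opening: 0.0547
grasp_force: 65.8
```

{"api": "play_rows", "payload": {
  "increments": [
    [[0,0,0],[0,0,0],0.2],
    [[0,0,0],[0,0,0],0.2],
    [[0,0,0],[0,0,0],0.2],
    [[0,0,0],[0,0,0],0.2],
    [[0,0,-8],[0,0,0],0.2],
    [[0,0,-30],[0,0,0],0.2],
    [[0,0,-70],[0,0,0],0.2],
    [[0,0,-120],[0,0,0],0.2],
    [[0,0,-170],[0,0,0],0.2],
    [[0,0,-220],[0,0,0],0.2],
    [[0,0,-270],[0,0,0],0.2],
    [[0,0,-270],[0,0,0],0.2],
    [[0,0,-270],[0,0,0],0.2]
  ]
}}

```text
time: 19.8
ee_pos: [0.5507, 0.0628, 0.2951]
tcp_rot: [-179.9, 0.1, 179.0]
wrist_force: [0.9, -0.2, -0.4]
opening: 0.0685
grasp_force: 0.0
```

Run:
```python
from h import *
T=tool();p,d=camera("wrist");cv2.imwrite("pics/w5.png",p[:,:,::-1])
print(rel([.6004,.4003,.30],[180,0,207.4]),telemetry.get_obs()["q"].round(1))
```

```text
(array([-44.4, 338.3,  -7.3]), array([ -0.1,  -0.1, -28.4])) [ 6.600e+00  6.800e+00  1.690e+01  1.001e+02 -1.000e-01  7.500e+00]
```

View pics/w5.png

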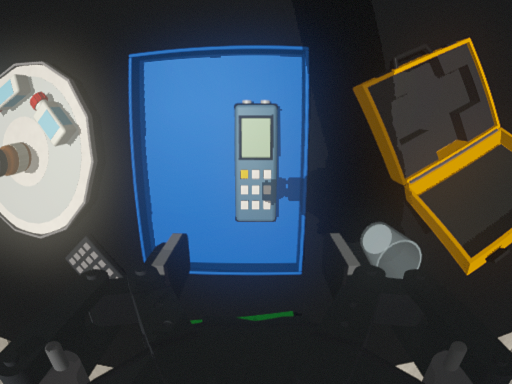

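The meter lies face up and flat in the tray at (257,160). Now to the open lid's tab.

{"api": "play_rows", "payload": {
  "increments": [
    [[-5,40,-7],[0,0,-3],0.2],
    [[-11,85,-7],[0,0,-7],0.2],
    [[-17,130,-7],[0,0,-11],0.2],
    [[-23,175,-7],[0,0,-15],0.2],
    [[-29,220,-7],[0,0,-19],0.2],
    [[-35,265,-7],[0,0,-23],0.2],
    [[-40,305,-7],[0,0,-26],0.2],
    [[-44,330,-7],[0,0,-28.4],0.2],
    [[-44,338,-7],[0,0,-28.4],0.2],
    [[-44,338,-7],[0,0,-28.4],0.2],
    [[-44,338,-7],[0,0,-28.4],0.2],
    [[-44,338,-7],[0,0,-28.4],0.2]
  ]
}}

```text
time: 21.05
ee_pos: [0.6001, 0.3986, 0.3003]
tcp_rot: [-179.9, -0.1, -152.7]
wrist_force: [-0.1, -0.0, -0.5]
opening: 0.0683
grasp_force: 0.0
```

Run:
```python
from h import *
T=tool();p,d=camera("wrist");np.savez("w6.npz",p=p,d=d,T=T);H,S,V=hsv(p)
for a,uv in blobs(((H<6)|(H>174))&(S>120)&(V>40),60):
    C=cloud("wrist",uv,d,T);print(a,uv.mean(0),C.min(0),C.max(0),C.mean(0),*rect(C))
print(rel([.6004,.4003,.2015],[180,0,207.4]),telemetry.get_obs()["q"].round(1),T[:3,3])
```

```text
1303 [257.83960092 199.7313891 ] [ 0.54203828  0.36813736 -0.00176094] [0.68451209 0.46206748 0.42458072] [0.59843506 0.39908631 0.20134236] [605.5 414.4] [151.   53.7] 20.1
(array([-1.1,  1.5, 99.1]), array([-0.1, -0. , -0.1])) [ 3.360e+01  3.570e+01  5.540e+01  1.098e+02 -1.000e-01  6.300e+00] [0.60011112 0.39857358 0.30033369]
```

{"api": "play_rows", "payload": {
  "increments": [
    [[-1,1.5,40],[0,0,0],0.2],
    [[-1,1.5,70],[0,0,0],0.2],
    [[-1,1.5,88],[0,0,0],0.2],
    [[-1,1.5,98],[0,0,0],0.2],
    [[-1,1.5,98],[0,0,0],0.2],
    [[-1,1.5,98],[0,0,0],0.85],
    [[-1,1.5,98],[0,0,0],0.85],
    [[-1,1.5,98],[0,0,0],0.85],
    [[-1,1.5,98],[0,0,0],0.85],
    [[-1,1.5,98],[0,0,0],0.85],
    [[-1,1.5,98],[0,0,0],0.85],
    [[-1,1.5,98],[0,0,0],0.85]
  ],
  "grip_force": 35
}}

```text
time: 22.3
ee_pos: [0.601, 0.4009, 0.2036]
tcp_rot: [-179.8, 0.1, -152.6]
wrist_force: [0.7, -4.8, 5.5]
opening: 0.0294
grasp_force: 36.1
```

Run:
```python
from h import *
print([0,0],tool()[:3,3])
f=lambda t:np.array([-174*np.cos(t)+10*np.sin(t),174*np.sin(t)+10*np.cos(t)])
o=f(2.0)
for i,t in enumerate(np.linspace(114.6,0,38)):
    x,z=f(np.radians(t))-o; print([[int(round(-x)),0,int(round(-z))],[0,0,0],.85],end=", ")
    if i==19: m=np.round([-x,-z]);print(m)
```

```text
[0, 0] [0.60103588 0.40086095 0.20356875]
[[0, 0, 0], [0, 0, 0], 0.85], [[8, 0, -4], [0, 0, 0], 0.85], [[17, 0, -8], [0, 0, 0], 0.85], [[26, 0, -11], [0, 0, 0], 0.85], [[35, 0, -14], [0, 0, 0], 0.85], [[44, 0, -16], [0, 0, 0], 0.85], [[53, 0, -18], [0, 0, 0], 0.85], [[63, 0, -19], [0, 0, 0], 0.85], [[72, 0, -20], [0, 0, 0], 0.85], [[81, 0, -20], [0, 0, 0], 0.85], [[91, 0, -20], [0, 0, 0], 0.85], [[100, 0, -19], [0, 0, 0], 0.85], [[110, 0, -18], [0, 0, 0], 0.85], [[119, 0, -16], [0, 0, 0], 0.85], [[128, 0, -14], [0, 0, 0], 0.85], [[137, 0, -11], [0, 0, 0], 0.85], [[146, 0, -8], [0, 0, 0], 0.85], [[155, 0, -4], [0, 0, 0], 0.85], [[163, 0, 0], [0, 0, 0], 0.85], [[171, 0, 5], [0, 0, 0], 0.85], [171.   5.]
[[179, 0, 10], [0, 0, 0], 0.85], [[187, 0, 15], [0, 0, 0], 0.85], [[194, 0, 21], [0, 0, 0], 0.85], [[201, 0, 27], [0, 0, 0], 0.85], [[208, 0, 34], [0, 0, 0], 0.85], [[214, 0, 41], [0, 0, 0], 0.85], [[220, 0, 48], [0, 0, 0], 0.85], [[226, 0, 56], [0, 0, 0], 0.85], [[231, 0, 64], [0, 0, 0], 0.85], [[235, 0, 72], [0, 0, 0], 0.85], [[239, 0, 80], [0, 0, 0], 0.85], [[243, 0, 89], [0, 0, 0], 0.85], [[247, 0, 98], [0, 0, 0], 0.85], [[249, 0, 107], [0, 0, 0], 0.85], [[252, 0, 116], [0, 0, 0], 0.85], [[253, 0, 125], [0, 0, 0], 0.85], [[255, 0, 135], [0, 0, 0], 0.85], [[256, 0, 144], [0, 0, 0], 0.85],
```

{"api": "play_rows", "payload": {
  "increments": [
    [[8,0,-4],[0,0,0],0.85],
    [[17,0,-8],[0,0,0],0.85],
    [[26,0,-11],[0,0,0],0.85],
    [[35,0,-14],[0,0,0],0.85],
    [[44,0,-16],[0,0,0],0.85],
    [[53,0,-18],[0,0,0],0.85],
    [[63,0,-19],[0,0,0],0.85],
    [[72,0,-20],[0,0,0],0.85],
    [[81,0,-20],[0,0,0],0.85],
    [[91,0,-20],[0,0,0],0.85],
    [[100,0,-19],[0,0,0],0.85],
    [[110,0,-18],[0,0,0],0.85],
    [[119,0,-16],[0,0,0],0.85],
    [[128,0,-14],[0,0,0],0.85],
    [[137,0,-11],[0,0,0],0.85],
    [[146,0,-8],[0,0,0],0.85],
    [[155,0,-4],[0,0,0],0.85],
    [[163,0,0],[0,0,0],0.85],
    [[171,0,5],[0,0,0],0.85]
  ]
}}

```text
time: 24.2
ee_pos: [0.449, 0.3225, 0.1994]
tcp_rot: [-179.9, 0.1, -152.6]
wrist_force: [-0.4, -5.0, 9.7]
opening: 0.0291
grasp_force: 38.9
```

{"api": "play_rows", "payload": {
  "increments": [
    [[8,0,5],[0,0,0],0.85],
    [[16,0,10],[0,0,0],0.85],
    [[23,0,16],[0,0,0],0.85],
    [[30,0,22],[0,0,0],0.85],
    [[37,0,29],[0,0,0],0.85],
    [[43,0,36],[0,0,0],0.85],
    [[49,0,43],[0,0,0],0.85],
    [[55,0,51],[0,0,0],0.85],
    [[60,0,59],[0,0,0],0.85],
    [[64,0,67],[0,0,0],0.85],
    [[68,0,75],[0,0,0],0.85],
    [[72,0,84],[0,0,0],0.85],
    [[76,0,93],[0,0,0],0.85],
    [[78,0,102],[0,0,0],0.85],
    [[81,0,111],[0,0,0],0.85],
    [[82,0,120],[0,0,0],0.85],
    [[84,0,128],[0,0,0],0.85],
    [[85,0,134],[0,0,0],0.85],
    [[85,0,138],[0,0,0],0.85],
    [[85,0,138],[0,0,0],0.85]
  ]
}}

```text
time: 26.2
ee_pos: [0.3726, 0.2832, 0.0587]
tcp_rot: [-179.9, -0.1, -152.6]
wrist_force: [-0.9, -4.5, 0.6]
opening: 0.0292
grasp_force: 42.7
```

{"api": "play_rows", "payload": {
  "increments": [
    [[0,0,0],[0,0,0],0.2],
    [[0,0,0],[0,0,0],0.2],
    [[0,0,0],[0,0,0],0.2],
    [[0,0,0],[0,0,0],0.2],
    [[0,0,-15],[0,0,0],0.2],
    [[0,0,-50],[0,0,0],0.2],
    [[0,0,-100],[0,0,0],0.2],
    [[0,0,-150],[0,0,0],0.2],
    [[0,0,-200],[0,0,0],0.2],
    [[0,0,-241],[0,0,0],0.2],
    [[0,0,-241],[0,0,0],0.2]
  ]
}}

```text
time: 27.3
ee_pos: [0.3737, 0.2845, 0.3072]
tcp_rot: [180.0, 0.4, -152.6]
wrist_force: [-0.1, -0.9, 0.4]
opening: 0.068
grasp_force: 0.0
```

Run:
```python
from h import *
p,d=camera("scene");g=cv2.resize(p[150:290,140:480],None,fx=2.3,fy=2.3);cv2.imwrite("pics/s4.png",g[:,:,::-1])
print(rel([.46,-.33,.30],[180,0,180]),telemetry.get_obs()["q"].round(1))
```

```text
(array([ 206.2, -585.1,    3.3]), array([ 0.1,  0.2, 27.4])) [ 3.730e+01 -4.700e+00  6.500e+00  1.009e+02 -1.000e-01  9.900e+00]
```

View pics/s4.png

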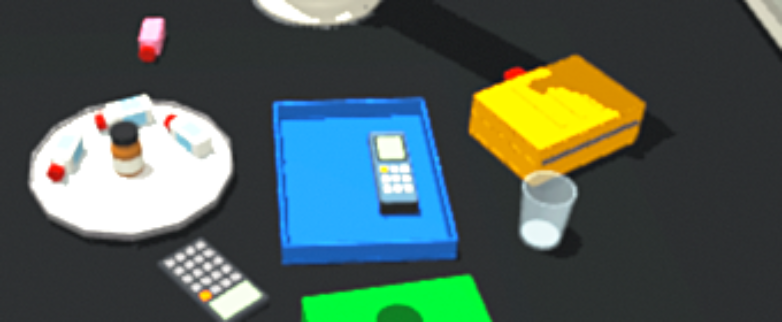

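The case is shut at (555,120), the meter is in the tray at (393,170), and three bottles remain on the disc. Next, the turntable.

{"api": "play_rows", "payload": {
  "increments": [
    [[52,-146,3],[0,0,7],0.2],
    [[52,-146,3],[0,0,7],0.2],
    [[52,-146,3],[0,0,7],0.2],
    [[103,-292,3],[0,0,14],0.2],
    [[103,-292,3],[0,0,14],0.2],
    [[103,-292,3],[0,0,14],0.2],
    [[155,-438,3],[0,0,21],0.2],
    [[155,-438,3],[0,0,21],0.2],
    [[155,-438,3],[0,0,21],0.2],
    [[206,-585,3],[0,0,27.4],0.2],
    [[206,-585,3],[0,0,27.4],0.2],
    [[206,-585,3],[0,0,27.4],0.2],
    [[206,-585,3],[0,0,27.4],0.2],
    [[206,-585,3],[0,0,27.4],0.2],
    [[206,-585,3],[0,0,27.4],0.2],
    [[206,-585,3],[0,0,27.4],0.2]
  ]
}}

```text
time: 28.95
ee_pos: [0.4594, -0.3293, 0.2983]
tcp_rot: [-179.9, -0.1, -179.9]
wrist_force: [0.8, -0.7, -0.6]
opening: 0.0681
grasp_force: 0.0
```

```bash
cat > bot.py <<'E'
from h import *
def bottles(save=None):
    T=tool();p,d=camera("wrist")
    if save: cv2.imwrite(save,p[:,:,::-1])
    H,S,V=hsv(p);out=[]
    labs=blobs((H>85)&(H<110)&(S>25)&(S<150)&(V>110),60)
    red=[uv for a,uv in blobs(((H<8)|(H>172))&(S>110)&(V>50),25)]
    for a,uv in labs:
        P=plane("wrist",uv,.056,T);c,s,an=rect(P)
        C=cloud("wrist",uv,d,T);cap=None;best=.09
        for r in red:
            q=plane("wrist",r,.05,T).mean(0)[:2]
            dd=np.linalg.norm(q-c/1000)
            if dd<best: best=dd;cap=q
        # box axes
        e=np.radians(an);ax=np.array([np.cos(e),np.sin(e)])
        yaw=None
        if cap is not None:
            v=cap-c/1000; yaw=np.degrees(np.arctan2(v[1],v[0]))
            off=(yaw-an+45)%90-45
            ref=yaw-off
        else: ref=None
        out.append((uv.mean(0).round(),a,c,s,an,np.median(C[:,2]).round(3),yaw and round(yaw,1),ref and round(ref,1),best.round(3) if cap is not None else None))
    return T,out
E
python3 - <<'E'
from bot import *
T,o=bottles("pics/w7.png");print(T[:3,3],telemetry.get_obs()["q"].round(1))
for b in o: print(*b)
E
```

```text
[ 0.45937032 -0.32927565  0.2982976 ] [-3.560e+01  8.500e+00  1.940e+01  1.008e+02 -1.000e-01 -3.570e+01]
[254. 128.] 630 [ 408.1 -332.3] [25.4 37.8] 20.1 0.057 -71.2 -69.9 0.051
[328. 180.] 543 [ 473.5 -235.8] [37.8 25.5] 38.5 0.057 -140.3 -141.5 0.052
[182. 194.] 526 [ 492.6 -425.3] [25.7 37.4] 75.6 0.057 -14.1 -14.4 0.05
[476. 226.] 864 [540.4  39.1] [ 52.1 147.8] 89.1 0.036 None None None
```

View pics/w7.png

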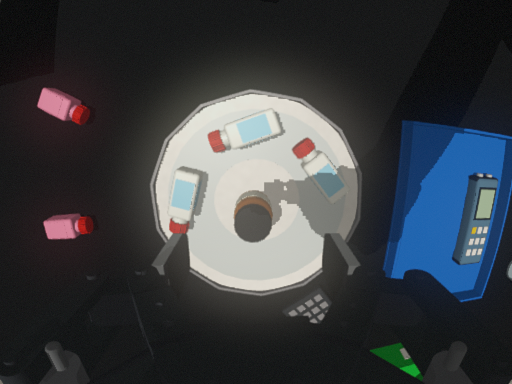

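The wrist view shows white bottles at (253,128), (325,177) and (183,197), and the jar at (253,220); the pink ones at (63,105) and (68,226) are ignored. I take the bottle nearest the tray first.

Run:
```python
from bot import *
print(rel([.4735,-.2358,.13],[180,0,-141.5]))
```

```text
(array([-14.2,  93.6, 168.4]), array([ -0.1,  -0.1, -38.4]))
```

{"api": "play_rows", "payload": {
  "increments": [
    [[-5,30,40],[0,0,-8],0.4],
    [[-10,60,80],[0,0,-16],0.4],
    [[-14,94,120],[0,0,-24],0.4],
    [[-14,94,150],[0,0,-32],0.4],
    [[-14,94,168],[0,0,-38.4],0.4],
    [[-14,94,168],[0,0,-38.4],0.4],
    [[-14,94,168],[0,0,-38.4],0.4],
    [[-14,94,168],[0,0,-38.4],0.4]
  ]
}}

```text
time: 29.8
ee_pos: [0.474, -0.2367, 0.1319]
tcp_rot: [-179.8, -0.0, -141.7]
wrist_force: [-0.4, -0.0, -0.2]
opening: 0.051
grasp_force: 0.0
```

Run:
```python
from bot import *
T,o=bottles()
for b in o:
    print(*b)
    if b[7] is not None and np.linalg.norm(b[2]-[473,-236])<60: print(rel([*(b[2]/1000),.045],[180,0,b[7]]))
```

```text
[206.  52.] 1997 [ 407.9 -332.6] [25.9 37.9] 19.6 0.057 -70.1 -70.4 0.051
[54. 82.] 1120 [ 492.4 -425.9] [26.  38.1] 75.4 0.057 -10.6 -14.6 0.05
[202.  77.] 139 [ 424.3 -324.7] [ 1.9 38. ] 19.5 0.046 -89.1 -70.5 0.056
[258. 210.] 1880 [ 473.4 -236. ] [37.7 26. ] 39.0 0.057 -140.7 -141.0 0.052
(array([-0.1,  1.4, 86.8]), array([-0.2, -0. , -0.7]))
```

Consistent. Descend and grip.

{"api": "play_rows", "payload": {
  "increments": [
    [[0,1,35],[0,0,-0.7],0.4],
    [[0,1,60],[0,0,-0.7],0.4],
    [[0,1,76],[0,0,-0.7],0.4],
    [[0,1,84],[0,0,-0.7],0.4],
    [[0,1,86],[0,0,-0.7],0.4],
    [[0,1,86],[0,0,-0.7],0.4],
    [[0,1,86],[0,0,-0.7],0.8],
    [[0,1,86],[0,0,-0.7],0.8],
    [[0,1,86],[0,0,-0.7],0.8],
    [[0,1,86],[0,0,-0.7],0.8],
    [[0,1,86],[0,0,-0.7],0.8],
    [[0,1,86],[0,0,-0.7],0.8],
    [[0,1,80],[0,0,-0.7],0.8],
    [[0,1,60],[0,0,-0.7],0.8],
    [[0,1,30],[0,0,-0.7],0.8],
    [[0,1,-10],[0,0,-0.7],0.8],
    [[0,1,-30],[0,0,-0.7],0.8],
    [[0,1,-30],[0,0,-0.7],0.8]
  ],
  "grip_force": 45
}}

```text
time: 31.65
ee_pos: [0.474, -0.2363, 0.1638]
tcp_rot: [-179.7, 0.0, -140.9]
wrist_force: [-0.8, -0.2, -1.6]
opening: 0.0334
grasp_force: 45.0
```

Run:
```python
from bot import *
print(rel([.45,-.035,.16],[180,0,-90]),telemetry.get_obs()["q"].round(1))
```

```text
(array([-108.4,  171.4,    2.8]), array([ -0.3,  -0.1, -50.9])) [-26.4   1.   -3.6  85.   -0.1 -65.6]
```

{"api": "play_rows", "payload": {
  "increments": [
    [[-22,34,3],[0,0,-8],0.8],
    [[-43,69,3],[0,0,-16],0.8],
    [[-65,103,3],[0,0,-24],0.8],
    [[-86,137,3],[0,0,-32],0.8],
    [[-108,171,3],[0,0,-40],0.8],
    [[-108,171,3],[0,0,-48],0.8],
    [[-108,171,3],[0,0,-51],0.8],
    [[-108,171,40],[0,0,-51],0.8],
    [[-108,171,80],[0,0,-51],0.8],
    [[-108,171,110],[0,0,-51],0.8],
    [[-108,171,124],[0,0,-51],0.8],
    [[-108,171,129],[0,0,-51],0.8],
    [[-108,171,131],[0,0,-51],0.8],
    [[-108,171,131],[0,0,-51],0.8],
    [[-108,171,131],[0,0,-51],0.8]
  ]
}}

```text
time: 33.15
ee_pos: [0.4494, -0.0352, 0.0299]
tcp_rot: [-179.9, -0.1, -89.9]
wrist_force: [0.9, -0.4, -1.1]
opening: 0.0331
grasp_force: 45.2
```

{"api": "play_rows", "payload": {
  "increments": [
    [[0,0,1.5],[0,0,0],0.8],
    [[0,0,1.5],[0,0,0],0.8],
    [[0,0,1.5],[0,0,0],0.8]
  ]
}}

```text
time: 33.45
ee_pos: [0.4494, -0.0353, 0.0284]
tcp_rot: [-179.9, -0.1, -89.9]
wrist_force: [-1.5, 0.3, 6.1]
opening: 0.0335
grasp_force: 45.8
```

Run:
```python
from bot import *
print(rel([.395,-.30,.17],[180,0,-70.3]))
```

```text
(array([ 264.9,   54.7, -141.2]), array([ -0.1,  -0.1, -19.6]))
```

{"api": "play_rows", "payload": {
  "increments": [
    [[0,0,0],[0,0,0],0.4],
    [[0,0,0],[0,0,0],0.4],
    [[0,0,0],[0,0,0],0.4],
    [[0,0,-10],[0,0,0],0.4],
    [[0,0,-45],[0,0,0],0.4],
    [[0,0,-90],[0,0,0],0.4],
    [[0,0,-141],[0,0,0],0.4],
    [[45,10,-141],[0,0,-5],0.4],
    [[90,20,-141],[0,0,-10],0.4],
    [[135,30,-141],[0,0,-15],0.4],
    [[180,40,-141],[0,0,-19.6],0.4],
    [[225,50,-141],[0,0,-19.6],0.4],
    [[265,55,-141],[0,0,-19.6],0.4],
    [[265,55,-141],[0,0,-19.6],0.4],
    [[265,55,-141],[0,0,-19.6],0.4],
    [[265,55,-141],[0,0,-19.6],0.4]
  ]
}}

```text
time: 35.05
ee_pos: [0.3943, -0.2994, 0.1691]
tcp_rot: [179.9, -0.1, -70.3]
wrist_force: [0.6, -1.2, -0.2]
opening: 0.0513
grasp_force: 0.0
```

Run:
```python
from bot import *
T,o=bottles();print(telemetry.get_obs()["q"].round(1))
for b in o:
    print(*b)
    if b[7] is not None and b[5]>.05: print(rel([*(b[2]/1000),.045],[180,0,b[7]]))
```

```text
[-3.710e+01 -3.400e+00 -7.400e+00  8.600e+01 -1.000e-01 -1.469e+02]
[195.  17.] 1245 [ 492.7 -425.6] [25.9 37.8] 75.4 0.057 -3.4 -14.6 0.049
(array([152.1, -49.7, 124.2]), array([  0.1,  -0. , -55.6]))
[187.  38.] 99 [ 493.1 -406.4] [ 2.5 39.3] 75.3 0.045 -24.6 -14.7 0.053
[254. 154.] 1503 [ 408.2 -332.7] [25.3 37.4] 19.7 0.057 -71.1 -70.3 0.051
(array([ 36. ,  -1.7, 124.1]), array([ 0.1, -0.1,  0.1]))
```

{"api": "play_rows", "payload": {
  "increments": [
    [[20,-1.5,40],[0,0,0],0.4],
    [[36,-1.5,75],[0,0,0],0.4],
    [[36,-1.5,100],[0,0,0],0.4],
    [[36,-1.5,115],[0,0,0],0.4],
    [[36,-1.5,123],[0,0,0],0.4],
    [[36,-1.5,124],[0,0,0],0.4],
    [[36,-1.5,124],[0,0,0],0.4],
    [[36,-1.5,124],[0,0,0],0.8],
    [[36,-1.5,124],[0,0,0],0.8],
    [[36,-1.5,124],[0,0,0],0.8],
    [[36,-1.5,124],[0,0,0],0.8],
    [[36,-1.5,124],[0,0,0],0.8],
    [[36,-1.5,124],[0,0,0],0.8],
    [[36,-1.5,118],[0,0,0],0.8],
    [[36,-1.5,98],[0,0,0],0.8],
    [[36,-1.5,68],[0,0,0],0.8],
    [[36,-1.5,28],[0,0,0],0.8],
    [[36,-1.5,10],[0,0,0],0.8],
    [[36,-1.5,10],[0,0,0],0.8]
  ],
  "grip_force": 45
}}

```text
time: 37.0
ee_pos: [0.4088, -0.3343, 0.1622]
tcp_rot: [-179.9, -0.3, -70.3]
wrist_force: [0.5, -0.5, -1.8]
opening: 0.033
grasp_force: 44.9
```

Run:
```python
from bot import *
print(rel([.55,-.035,.16],[180,0,-90]),rel([.55,-.035,.029],[180,0,-90]))
```

```text
(array([-234.1, -233.9,    1.1]), array([-0.1, -0.3, 19.7])) (array([-234.9, -233.7,  132.1]), array([-0.1, -0.3, 19.7]))
```

{"api": "play_rows", "payload": {
  "increments": [
    [[-30,-30,1],[0,0,3],0.8],
    [[-62,-62,1],[0,0,6],0.8],
    [[-94,-94,1],[0,0,9],0.8],
    [[-126,-126,1],[0,0,12],0.8],
    [[-158,-158,1],[0,0,15],0.8],
    [[-190,-190,1],[0,0,18],0.8],
    [[-220,-220,1],[0,0,19.7],0.8],
    [[-234,-234,1],[0,0,19.7],0.8],
    [[-234,-234,1],[0,0,19.7],0.8],
    [[-234,-234,40],[0,0,19.7],0.8],
    [[-234,-234,80],[0,0,19.7],0.8],
    [[-234,-234,110],[0,0,19.7],0.8],
    [[-234,-234,124],[0,0,19.7],0.8],
    [[-234,-234,129],[0,0,19.7],0.8],
    [[-234,-234,131],[0,0,19.7],0.8],
    [[-234,-234,132],[0,0,19.7],0.8],
    [[-234,-234,132],[0,0,19.7],0.8],
    [[-234,-234,132],[0,0,19.7],0.8]
  ]
}}

```text
time: 38.8
ee_pos: [0.5482, -0.0351, 0.029]
tcp_rot: [179.9, -0.1, -90.0]
wrist_force: [-14.3, -0.5, 20.1]
opening: 0.0332
grasp_force: 48.5
```

Run:
```python
from bot import *
print(rel([.4925,-.4258,.16],[180,0,165.5]))
```

```text
(array([ 391. ,   55.8, -130.2]), array([-1.000e-01, -1.000e-01,  1.045e+02]))
```

{"api": "play_rows", "payload": {
  "increments": [
    [[0,0,0],[0,0,0],0.4],
    [[0,0,0],[0,0,0],0.4],
    [[0,0,0],[0,0,0],0.4],
    [[0,0,-10],[0,0,0],0.4],
    [[0,0,-45],[0,0,0],0.4],
    [[0,0,-90],[0,0,0],0.4],
    [[0,0,-140],[0,0,0],0.4],
    [[45,7,-140],[0,0,8],0.4],
    [[90,14,-140],[0,0,16],0.4],
    [[135,21,-140],[0,0,24],0.4],
    [[180,28,-140],[0,0,32],0.4],
    [[225,34,-140],[0,0,40],0.4],
    [[270,40,-140],[0,0,48],0.4],
    [[315,46,-140],[0,0,56],0.4],
    [[355,52,-140],[0,0,64],0.4],
    [[391,56,-140],[0,0,72],0.4],
    [[391,56,-140],[0,0,80],0.4],
    [[391,56,-140],[0,0,88],0.4],
    [[391,56,-140],[0,0,96],0.4],
    [[391,56,-130],[0,0,104.5],0.4]
  ]
}}

```text
time: 40.8
ee_pos: [0.4936, -0.4258, 0.1587]
tcp_rot: [-179.8, 0.1, 165.2]
wrist_force: [-0.1, 0.2, -0.3]
opening: 0.0515
grasp_force: 0.0
```

{"api": "play_rows", "payload": {
  "increments": [
    [[0,0,0],[0,0,0],0.4],
    [[0,0,0],[0,0,0],0.4],
    [[0,0,0],[0,0,0],0.4]
  ]
}}

```text
time: 41.1
ee_pos: [0.4934, -0.4253, 0.1575]
tcp_rot: [-179.9, 0.0, 165.7]
wrist_force: [0.4, 0.3, 1.0]
opening: 0.0509
grasp_force: 0.0
```

Run:
```python
from bot import *
T,o=bottles();print(telemetry.get_obs()["q"].round(1))
for b in o:
    print(*b)
    if b[7] is not None and b[5]>.05: print(rel([*(b[2]/1000),.045],[180,0,b[7]+180]))
```

```text
[-40.7  18.1  15.1  86.9  -0.1 -26.4]
[256. 198.] 1500 [ 492.4 -425.4] [25.9 37. ] 75.7 0.057 -15.0 -14.3 0.05
(array([ 1.000e+00, -1.000e-01,  1.125e+02]), array([-0.1,  0. , -0. ]))
```

{"api": "play_rows", "payload": {
  "increments": [
    [[1,0,40],[0,0,0],0.4],
    [[1,0,75],[0,0,0],0.4],
    [[1,0,97],[0,0,0],0.4],
    [[1,0,108],[0,0,0],0.4],
    [[1,0,111],[0,0,0],0.4],
    [[1,0,111],[0,0,0],0.4],
    [[1,0,111],[0,0,0],0.8],
    [[1,0,111],[0,0,0],0.8],
    [[1,0,111],[0,0,0],0.8],
    [[1,0,111],[0,0,0],0.8],
    [[1,0,111],[0,0,0],0.8],
    [[1,0,111],[0,0,0],0.8],
    [[1,0,105],[0,0,0],0.8],
    [[1,0,85],[0,0,0],0.8],
    [[1,0,55],[0,0,0],0.8],
    [[1,0,15],[0,0,0],0.8],
    [[1,0,-3],[0,0,0],0.8],
    [[1,0,-3],[0,0,0],0.8]
  ],
  "grip_force": 45
}}

```text
time: 42.95
ee_pos: [0.4933, -0.4258, 0.1639]
tcp_rot: [-179.7, 0.3, 165.5]
wrist_force: [0.1, -0.2, -0.2]
opening: 0.0335
grasp_force: 44.9
```

Run:
```python
from bot import *
print(rel([.65,-.035,.16],[180,0,90]),rel([.65,-.035,.029],[180,0,90]))
```

```text
(array([-54.1, 417.5,   2.3]), array([-0. ,  0.4, 75.5])) (array([-53.5, 418.1, 133.3]), array([-0. ,  0.4, 75.5]))
```

{"api": "play_rows", "payload": {
  "increments": [
    [[-5,40,2],[0,0,7],0.8],
    [[-11,85,2],[0,0,15],0.8],
    [[-17,130,2],[0,0,23],0.8],
    [[-23,175,2],[0,0,31],0.8],
    [[-29,220,2],[0,0,39],0.8],
    [[-35,265,2],[0,0,47],0.8],
    [[-41,310,2],[0,0,55],0.8],
    [[-47,355,2],[0,0,63],0.8],
    [[-52,395,2],[0,0,71],0.8],
    [[-54,418,2],[0,0,75.5],0.8],
    [[-54,418,2],[0,0,75.5],0.8],
    [[-54,418,2],[0,0,75.5],0.8],
    [[-54,418,40],[0,0,75.5],0.8],
    [[-54,418,80],[0,0,75.5],0.8],
    [[-54,418,110],[0,0,75.5],0.8],
    [[-54,418,124],[0,0,75.5],0.8],
    [[-54,418,129],[0,0,75.5],0.8],
    [[-54,418,131],[0,0,75.5],0.8],
    [[-54,418,131],[0,0,75.5],0.8]
  ]
}}

```text
time: 44.85
ee_pos: [0.6487, -0.0351, 0.0304]
tcp_rot: [-180.0, 0.1, 90.0]
wrist_force: [-5.3, -0.3, 9.3]
opening: 0.0331
grasp_force: 47.0
```

{"api": "play_rows", "payload": {
  "increments": [
    [[0,0,0.5],[0,0,0],0.4],
    [[0,0,0.5],[0,0,0],0.4],
    [[0,0,0.5],[0,0,0],0.4],
    [[0,0,-10],[0,0,0],0.4],
    [[0,0,-45],[0,0,0],0.4],
    [[0,0,-90],[0,0,0],0.4],
    [[0,0,-140],[0,0,0],0.4],
    [[0,0,-190],[0,0,0],0.4],
    [[0,40,-240],[0,0,0],0.4],
    [[0,80,-290],[0,0,0],0.4],
    [[0,120,-300],[0,0,0],0.4],
    [[0,-120,-300],[0,0,0],0.4],
    [[0,-120,-300],[0,0,0],0.4],
    [[0,-120,-300],[0,0,0],0.4],
    [[0,-120,-300],[0,0,0],0.4],
    [[0,-120,-300],[0,0,0],0.4],
    [[0,-120,-300],[0,0,0],0.4],
    [[0,-120,-300],[0,0,0],0.4]
  ]
}}

```text
time: 46.65
ee_pos: [0.5298, -0.0335, 0.3284]
tcp_rot: [180.0, 0.1, 90.0]
wrist_force: [0.3, 0.3, -0.3]
opening: 0.0513
grasp_force: 0.0
```

Run:
```python
from h import *
p,d=camera("wrist");q,_=camera("scene")
g=np.vstack([cv2.resize(p,(400,300)),cv2.resize(q,(400,300))]);g=np.hstack([cv2.resize(p,(400,300)),cv2.resize(q,(400,300))]);cv2.imwrite("pics/f.png",g[:,:,::-1])
print(telemetry.get_obs()["ee_pos"])
```

```text
[ 0.53015711 -0.03345133  0.32744906]
```

View pics/f.png

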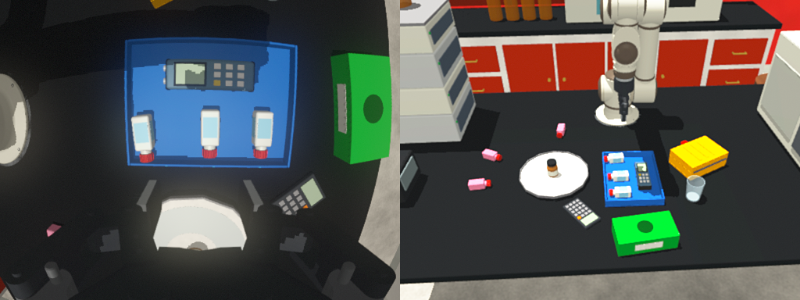

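All three bottles and the meter are in the tray, the jar still stands and the case is shut. The left bottle at (143,137) looks nudged towards the wall, so I check that each lies flat.

Run:
```python
from h import *
T=tool();p,d=camera("wrist");H,S,V=hsv(p)
for a,uv in blobs((H>85)&(H<110)&(S>25)&(S<150)&(V>110),60)+blobs(((H<8)|(H>172))&(S>110)&(V>50),60):
    C=cloud("wrist",uv,d,T);q=np.c_[C[:,:2],np.ones(len(C))];k=abs(C[:,2]-np.median(C[:,2]))<.004
    s=np.linalg.lstsq(q[k],C[k,2],rcond=None)[0]
    print(a,uv.mean(0).round(),*rect(plane("wrist",uv,.039,T)),np.percentile(C[:,2],[5,50,95]).round(4),"tilt",np.degrees(s[:2]).round(1))
```

```text
411 [221. 101.] [484.1  50.4] [32.5 59.7] 34.5 [0.0231 0.035  0.0369] tilt [2.  1.6]
219 [195. 168.] [442.8 -43.7] [13.9 76.4] 8.4 [0.0043 0.0121 0.0337] tilt [155.4  15.5]
139 [324. 164.] [628.2 -36.6] [62.4  6.7] 89.6 [0.0052 0.0191 0.0352] tilt [-25.   -1.7]
506 [269. 163.] [549.3 -33.6] [25.4 37.1] 0.2 [0.0386 0.0398 0.041 ] tilt [-0.   0.1]
443 [338. 164.] [649.8 -34.6] [25.8 36.8] 1.6 [0.0386 0.0399 0.0412] tilt [-0.4 -0.2]
434 [180. 170.] [422.2 -42.3] [25.6 37.2] 3.5 [0.0384 0.0397 0.0411] tilt [ 0.1 -0.4]
83 [172. 190.] [411.2 -65.2] [13.6 54.3] 0.5 [0.0037 0.0056 0.0112] tilt [-0.1  2.3]
129 [274. 205.] [553.7 -94.3] [ 7.6 71.4] 90.0 [0.0046 0.0088 0.0171] tilt [ -1.5 -42.9]
172 [268. 197.] [549.  -82.2] [24.6 16.4] 0.1 [0.0275 0.034  0.0368] tilt [-1.7 -0.5]
163 [333. 197.] [644.6 -83. ] [25.3 15.4] 0.1 [0.0249 0.0344 0.0368] tilt [3.3 0.8]
174 [188. 202.] [430.3 -91. ] [27.5 16. ] 7.7 [0.0245 0.0333 0.0366] tilt [-1.5  0.3]
89 [  2. 365.] [-254.3 -639. ] [154.6  29.3] 55.8 [-0.3622 -0.3371 -0.2851] tilt [4.6 0. ]
```

All three lie flat at a height of 0.040 m and apart from each other. The robot is clear.

```bash
python3 -c "
from workcell import workorder;print(workorder.job_done())"
```

```text
the job is handed in; nothing more can be done
None
```

I handed the job in at about 47 s: the pH meter lies face up in the blue tray, the case is shut, and all three fallen bottles lie flat and apart on the tray floor (one was knocked about 3 cm there and still lies flat), with the jar, calculator and beaker never touched; no verdict was returned.

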